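# Line up a microscope stage with an alignment rod

### The job

Slide the microscope stage along its rails by its red tab until the detent rollers click in and hold it under the brass sleeve, and let go of it. Then take the blue-headed rod from the rack, thread it point down through the sleeve and on through the stage's hole until its whole pointed tip is out below the stage, and finish while still gripping it and holding it there upright, its tip clear of the foot, so that a colleague can tighten the stage. Leave the other rods in the rack and do not knock the other things about.

Things in the scene. Friction and masses are not known exactly. Their poses are not given: they have to be found in the camera images.
- stand: white microscope stand, tube removed, fixed, yaw up to 15 degrees. Origin on the table under the sleeve's axis; z up; x along the rails, the way the stage slides home (away from the robot at yaw 0). Foot x -180 to 140 mm, 160 mm wide, 20 mm high. White column (50 x 50 mm, centre x = 100, top z = 145, black knobs) with an arm 30 mm wide (top z = 142) to the sleeve
- detent (a point): on the stand, between the two brass spring rollers (diameter 12 mm) at x = -60, y = +-49, z = 66 mm in its frame, on dark brackets (outer faces y = +-72, 56 mm high). Two steel rails at y = +-30 mm, each 10 mm wide, tops at z = 60 mm, run from x = -180 to dark end stops with faces at x = 32 mm and tops at z = 72 mm
- sleeve_mouth (a point): centre of the top rim of the brass sleeve, the upper bushing: a fixed upright tube, outer diameter 36 mm, bore 14 mm, 30 mm long, from z = 115 to 145 mm above the table. Axes as the stand's
- stage: loose black stage, about 350 g: plate 125 x 80 x 12 mm (its x -95 to 30) lying on the rails, a keel between them (1 mm play a side). Origin: on its hole's axis, at the plate's underside, z = 60 mm; axes as the stand's. Starts 35 to 70 mm short of home; home is with its origin under the sleeve. Nothing keeps it from being lifted off
- stage_notch (a point): on the stage at x = -60 mm, plate top: between the gaps in the aluminium flank ridges (x -95 to -45, 90 mm over them) into which the rollers snap at home. Getting over the click in the last 15 mm takes about 5 to 15 N; once near, the rollers pull it in. The end stops lie 2 mm past home
- stage_bush (a point): centre of the mouth of the stage's hole, the lower bushing (brass rim, diameter 15 mm, through the 12 mm plate), on the plate's top, 12 mm above the stage's origin
- stage_tab (a point): grip point on the stage's red upright tab, 30 mm long (x), 12 mm thick (y), from the plate's top (12 mm above the stage's origin) to 57 mm above it. The point is on its centre line, 72 mm to the -x side of the hole, 45 mm above the stage's origin, 105 mm above the table. Pinch it across its thickness from above
- rod: the alignment rod: steel shaft, diameter 12 mm, 170 mm long overall, about 100 g; a pointed tip (diameter 7 mm at the end, 12 mm from 10 mm up); the top 30 mm is a blue round head, diameter 22 mm. Origin: centre of its tip's end; z runs up to the head. It starts upright in one of the rack's three holes, tip 10 mm above the table
- rod_tip (a point): centre of the end of the rod's pointed tip
- rod_head (a point): centre of the rod's blue head, 155 mm from the tip's end, 15 mm below the top: where to grip it
- rod_mid (a point): point on the rod's axis 95 mm from the tip's end
- rack: fixed white block, 70 mm (x) by 190 mm (y) by 60 mm high, with three upright holes (diameter 13.5 mm, 50 mm deep) in a row along its y axis, 60 mm apart. Origin: centre of its underside; turned up to 20 degrees. Which rod stands in which hole varies
- rod_black: same shape and size as the blue-headed rod but with a black head; stands in another hole of the rack; a bystander. Origin: centre of its tip's end
- rod_yellow: same shape and size as the blue-headed rod but with a yellow head; stands in another hole of the rack; a bystander. Origin: centre of its tip's end
- beaker: clear beaker, diameter 68 mm, 90 mm high, origin centre of underside; bystander
- jar: amber jar with a white lid, diameter 56 mm, 85 mm high, origin centre of underside; bystander
- dish: glass dish with lid, diameter 90 mm, 16 mm high, origin centre of underside; bystander
- objective: brass objective, diameter 30 mm, 45 mm high, origin centre of underside; bystander
- slidebox: green slide box, 50 x 80 x 30 mm, origin centre of underside; bystander
Not all that is in view belongs to the job. What is shaped like the stage but green or orange is not meant.

How it is judged:
By the outcome, as a careful person would: the job done as asked, in the order asked, and still so for the second after the job is handed in, while the arm keeps its last pose, push and grip.
It also fails if it takes over 62 s, if anything falls off the work surface, if the arm or the gripper's body presses on something with over 40 N, if the wrist force passes 120 N, or if a joint passes its speed limit or range.

### The arm

A 6-joint arm with a two-finger parallel gripper is mounted at the origin on the work surface. World frame = base frame: x ahead of the robot, y to its left, z up, the work surface at z = 0. Lengths are in m, angles in rad, forces in N, time in s.
With the tool pointing down it reaches from about 0.275 to 0.825 m from the base axis. Payload 5.2 kg.
Tool frame: the origin (TCP) lies midway between the tips of the shut fingers; the grasp point (between the pads) lies r.grasp_offset behind it (r.grasp_offset is the distance from the TCP to the grasp point, in m); z points along the fingers, y is the line along which they close (so a half turn about z gives the same grasp; the last joint's range is limited). The gripper opens to 93 mm and grips with 3 to 60 N. Pads are 15 mm wide; open, the fingers measure 128 mm over their backs; the gripper's body (75 mm by 188 mm) begins 65 mm behind the grasp point.
Start: joints at [-1.462, 0.259, 1.535, -0, 1.348, -0.203], TCP at [0.169, -0.523, 0.183] pointing down, gripper open.
Joint ranges: [-3.14, 3.14], [-0.91, 2.08], [0.19, 2.58], [-1.22, 4.36], [0.22, 2.71], [-3.12, 3.12]. Speed limits (rad/s): [2.57, 2.57, 3.14, 3.14, 3.14, 3.14].

### API

Orientations are given as a unit quaternion [x, y, z, w].
In Python, from plant import r gives the robot as it stands.
- The arm moves only by the shell command python3 -m jog 'ROWS' [FORCE]. ROWS is JSON, a list of rows, each a list of 3 entries, a list of its own where there are three numbers: the turn, a rotation vector about the world's x, y, z in units of 5 degrees (1.0 is 5 degrees), then the shift along the world's x, y, z in units of 50 mm (1.0 is 50 mm), then the opening, from 0 (shut) to 1 (fully open). In form: [[[rx, ry, rz], [x, y, z], jaw], ...]. A call has 1 to 12 rows; each row shifts and turns the commanded pose from where the row before left it; what a row does not reach is not made up. A row lasts 1/8 s, in which the tool goes at most 62.5 mm and 10.7 degrees, less where a joint would pass 70% of its speed; a pose out of reach is approached as far as the arm can. A call is refused whole if a number of a shift passes 1 or a number of a turn 1, either way. A call with a gripper value outside its range is refused whole. The fingers move at their own pace and stop on an object; FORCE is the grip in N (left out, the last holds). Time passes only in rows, so rows that do not move let the fingers close. It gives the time, the measured TCP pose, the force, the opening and the grip force at its end, in the units of the state.
- r.read_state(): the state, without advancing time (a new reading comes with each control period).
- r.snapshot(name): name is "side" or "top" or "wrist"; returns the picture (480x640x3 uint8, blue, green, red); there is no depth.
- r.camera_model(name): a dict with "fx", "fy", "cx", "cy" (pixels), "pose" (4x4, takes a point from camera to world coordinates). Camera axes: x right, y up, looking along -z (the intrinsics and any distortion apply to the point x, -y, -z); pixel columns grow to the right and rows downward; lengths in m; the calibration is good to about 2 mm. A picture is of the moment at which its call begins: read the wrist's pose just before it. camera_model takes no time and is no camera call; for the wrist camera it gives the pose at the moment of the call.
- r.sign_off(): hands the job in; it is judged then, once.
The state is a dict: "t": time; "qpos": joint angles; "joint_vel": joint speeds; "tau": joint torques, N m; "ee_pos": TCP position; "eef_rot": TCP orientation; "ft_force": force on the tool from outside, world axes, zero at the start; "torque": the same for the moment, N m; "grip_width": opening from 0.0 (shut) to 1.0 (fully open); "grip_force": force on a finger pad.
Only numpy, scipy, OpenCV 4.12 (cv2) and the standard library are available. Lean on these libraries where they do the work, as an engineer would, in place of code of your own. Each camera call takes 0.05 s, during which the arm holds its last target. There are 200 camera calls.

## Working session

There is one attempt and no reset: what is moved stays moved. The work goes in short steps, Python scripts to look and compute and a shell command to move; the robot and the scene stay as the last step left them, time stands still between calls to the robot, and variables do not carry over. Pictures are saved under pics/ and viewed, at most 12 in all, crops included, and the job is handed in when it is done.

```bash
ls; mkdir -p pics
python3 - <<'E'
from plant import r
import cv2,numpy as np
s=r.read_state();print({k:np.round(v,3).tolist() for k,v in s.items()},r.grasp_offset)
for n in("side","top"):
    cv2.imwrite(f"pics/{n}0.png",r.snapshot(n));m=r.camera_model(n);print(n,{k:np.round(v,4).tolist() for k,v in m.items()})
E
```

```text
pics
{'t': 0.0, 'qpos': [-1.462, 0.259, 1.536, -0.0, 1.348, -0.203], 'joint_vel': [-0.0, -0.001, -0.001, 0.001, 0.0, 0.003], 'tau': [0.0, -43.731, -28.401, 0.072, 0.041, -0.0], 'ee_pos': [0.169, -0.523, 0.182], 'eef_rot': [0.988, 0.155, 0.0, -0.001], 'ft_force': [-0.094, 0.65, -0.515], 'torque': [-0.028, -0.022, 0.026], 'grip_force': 0.0, 'grip_width': 0.998} 0.0188
side {'fx': 434.1601, 'fy': 434.1601, 'cx': 321.6773, 'cy': 238.7788, 'pose': [[-0.9949, 0.0497, -0.0879, 0.4562], [-0.1005, -0.5778, 0.81, 0.6341], [-0.0105, 0.8147, 0.5798, 0.621], [0.0, 0.0, 0.0, 1.0]]}
top {'fx': 519.5882, 'fy': 519.5882, 'cx': 325.0789, 'cy': 247.9281, 'pose': [[-0.0127, 0.999, -0.0423, 0.484], [-0.9999, -0.0128, -0.0011, -0.0732], [-0.0017, 0.0423, 0.9991, 1.147], [0.0, 0.0, 0.0, 1.0]]}
```

View pics/top0.png

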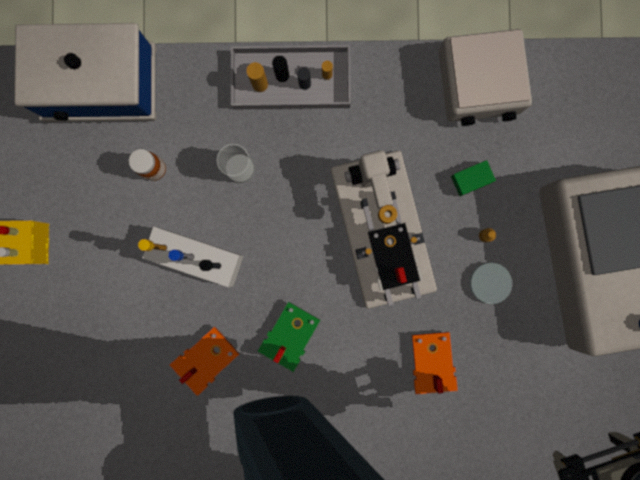

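View pics/side0.png

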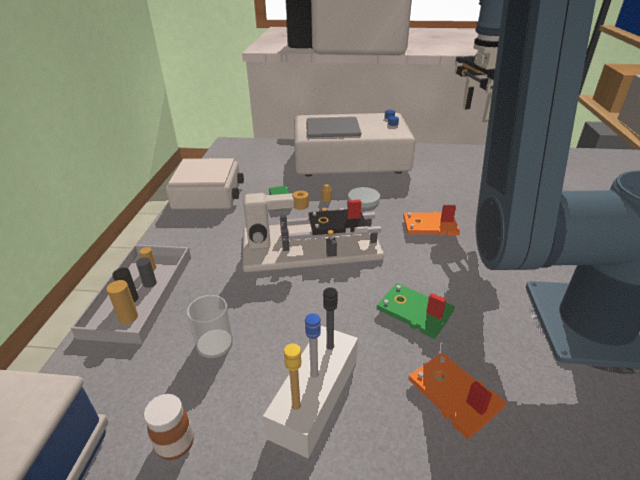

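The top view shows three candidates shaped like the stage: a black one on the rails at (395,255) with its tab at (402,275), a green one at (290,335), and orange ones at (205,360) and (434,362). The black one on the rails fits. For rods, yellow is at (146,245), blue at (176,256) and black at (207,265), so blue is the middle one. The sleeve is at (388,213). Next is an enlarged crop to confirm.

```bash
cat > h.py <<'E'
import cv2,numpy as np
from plant import r
def ray(m,u,v):
    T=np.array(m["pose"]);d=T[:3,:3]@np.array([(u-m["cx"])/m["fx"],-(v-m["cy"])/m["fy"],-1]);return T[:3,3],d
def onz(m,u,v,z):
    o,d=ray(m,u,v);return o+d*(z-o[2])/d[2]
def proj(m,p):
    T=np.array(m["pose"]);c=T[:3,:3].T@(np.array(p)-T[:3,3]);return np.array([m["cx"]+m["fx"]*c[0]/-c[2],m["cy"]+m["fy"]*c[1]/c[2]])
def two(a,b):
    (o,d),(p,e)=a,b;A=np.c_[d,-e];s=np.linalg.lstsq(A,p-o,rcond=None)[0];x,y=o+d*s[0],p+e*s[1];return (x+y)/2,np.linalg.norm(x-y)
def blobs(im,lo,hi,box,amin=15):
    h=cv2.cvtColor(im,cv2.COLOR_BGR2HSV);k=cv2.inRange(h,np.array(lo),np.array(hi));z=np.zeros_like(k);x0,y0,x1,y1=box;z[y0:y1,x0:x1]=k[y0:y1,x0:x1]
    n,_,st,c=cv2.connectedComponentsWithStats(z);return [(c[i].round(1).tolist(),st[i].tolist()) for i in range(1,n) if st[i][4]>=amin]
E
python3 - <<'E'
from h import *
t=cv2.imread("pics/top0.png");s=cv2.imread("pics/side0.png")
a=cv2.resize(t[145:315,325:445],None,fx=3.3,fy=3.3,interpolation=cv2.INTER_CUBIC);b=cv2.resize(t[215:300,130:250],None,fx=3.3,fy=3.3,interpolation=cv2.INTER_CUBIC)
c=np.zeros((a.shape[0],a.shape[1]+b.shape[1],3),np.uint8);c[:,:a.shape[1]]=a;c[:b.shape[0],a.shape[1]:]=b
cv2.imwrite("pics/crop0.png",c)
for n,im,bx in(("top",t,(325,145,445,315)),("side",s,(240,180,390,270))):
    print(n,"red",blobs(im,(0,150,60),(6,255,255),bx)," brass",blobs(im,(10,110,60),(25,255,255),bx,10))
for n,im,bx in(("top",t,(130,215,250,300)),("side",s,(260,280,360,450))):
    print(n,"blue",blobs(im,(105,120,60),(125,255,255),bx),"yel",blobs(im,(15,200,120),(30,255,255),bx))
E
```

```text
top red [([401.5, 274.5], [397, 267, 10, 16, 102])]  brass [([387.2, 213.7], [378, 205, 19, 19, 247]), ([389.6, 240.5], [384, 235, 12, 12, 79]), ([413.3, 239.4], [410, 236, 7, 7, 35]), ([368.0, 250.8], [365, 248, 7, 7, 38])]
side red [([354.1, 209.2], [348, 200, 13, 19, 226])]  brass [([326.0, 193.0], [321, 184, 11, 18, 154]), ([300.5, 199.2], [293, 191, 15, 18, 238]), ([323.9, 209.1], [322, 208, 5, 3, 14]), ([322.9, 219.6], [318, 217, 11, 7, 45]), ([330.0, 232.4], [327, 230, 7, 7, 33])]
top blue [([175.3, 255.0], [169, 250, 14, 11, 123])] yel [([145.4, 244.7], [138, 239, 16, 12, 131])]
side blue [([312.3, 319.7], [305, 314, 15, 13, 149]), ([312.5, 330.7], [306, 327, 14, 8, 77])] yel []
```

View pics/crop0.png

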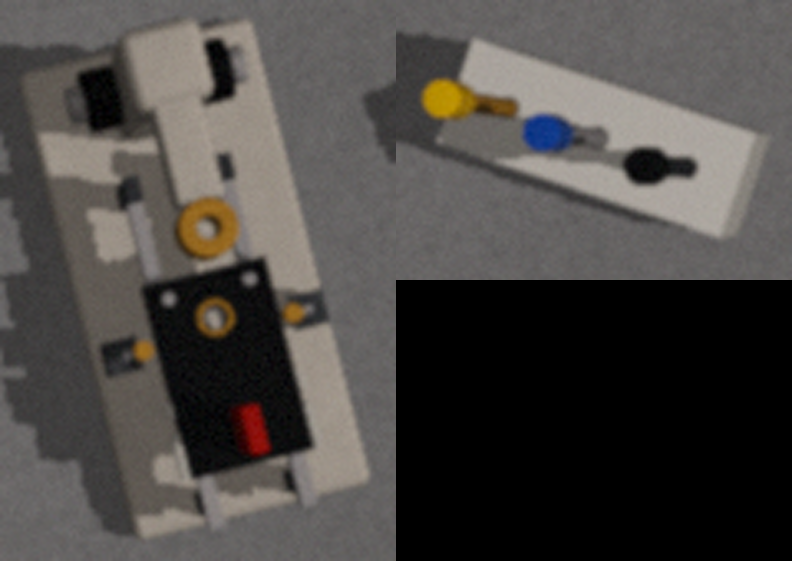

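The crop confirms it: the black stage with its red tab is on the rails, and the blue-headed rod stands in the middle hole of the rack.

Run:
```python
from h import *
t,s=r.camera_model("top"),r.camera_model("side")
im=cv2.imread("pics/top0.png")
sl=onz(t,387.4,213.7,.145);bu=onz(t,389.6,240.5,.072);ra=onz(t,413.3,239.4,.07);rb=onz(t,368,250.8,.07)
print("sleeve",sl,"bush",bu,"rollers",ra,rb,"dist",np.linalg.norm(ra-rb))
yr=np.arctan2(*( (rb-ra)[[1,0]]))-np.pi/2; ys=np.arctan2(*((sl-bu)[[1,0]]))
print("yaw rollers",np.degrees(yr),"yaw bush-sleeve",np.degrees(ys),"gap bush-sleeve",np.linalg.norm((sl-bu)[:2]))
m=(ra+rb)/2;print("sleeve from detent",m+.06*np.array([np.cos(yr),np.sin(yr),0]))
print("tab pred", bu-.072*np.array([np.cos(yr),np.sin(yr),0]), "tab top ray", onz(t,401.5,274.5,.11), "tab 2view",two(ray(t,401.5,274.5),ray(s,354.1,209.2)))
hb=two(ray(t,175.3,255),ray(s,312.4,323.5));print("rod",hb,onz(t,175.3,255,.17))
print("sleeve 2view", two(ray(t,387.4,213.7),ray(s,300.5,192.5)))
# rack yaw from white top face
h=cv2.cvtColor(im,cv2.COLOR_BGR2HSV);k=cv2.inRange(h,(0,0,120),(180,60,255));k[:215]=0;k[300:]=0;k[:,:130]=0;k[:,250:]=0
c=max(cv2.findContours(k,0,2)[0],key=cv2.contourArea);print(cv2.minAreaRect(c))
bl=onz(t,207,265,.18);ye=onz(t,145.4,244.7,.18);print("black,yellow",bl,ye, np.degrees(np.arctan2(*((ye-bl)[[1,0]]))),np.linalg.norm(ye-bl))
```

```text
sleeve [ 0.59116227 -0.1934736   0.145     ] bush [ 0.54319408 -0.20580113  0.072     ] rollers [ 0.54495908 -0.25526467  0.07      ] [ 0.52248906 -0.16087968  0.07      ] dist 0.09702282380519162
yaw rollers 13.391007275766222 yaw bush-sleeve 14.412759771845623 gap bush-sleeve 0.04952691287064917
sleeve from detent [ 0.5920928  -0.19417646  0.07      ]
tab pred [ 0.4731516  -0.22247599  0.072     ] tab top ray [ 0.47294965 -0.22360008  0.11      ] tab 2view (array([ 0.47301672, -0.22591671,  0.09397785]), np.float64(0.000475567774750526))
rod (array([0.51626105, 0.20992327, 0.17030224]), np.float64(0.0012477487290958782)) [0.51564896 0.20994912 0.17      ]
sleeve 2view (array([ 0.59095192, -0.19268516,  0.15119785]), np.float64(0.0009054196866479236))
((192.59312438964844, 256.8976135253906), (95.04380798339844, 34.52833938598633), 19.09349250793457)
black,yellow [0.49595372 0.14804677 0.18      ] [0.5352487  0.26280755 0.18      ] 71.09839777128956 0.12130182585400251
```

```bash
python3 -m jog '[[[0,0,-0.41],[0,0,0.4],1],[[0,0,-0.41],[0.76,0.75,0],1],[[0,0,0],[0.76,0.75,0],1],[[0,0,0],[0.76,0.75,0],1],[[0,0,0],[0.76,0.75,0],1],[[0,0,0],[0.76,0.75,0],1],[[0,0,0],[0.76,0.75,0],1],[[0,0,0],[0.76,0.75,0],1],[[0,0,0],[0.76,0.74,0],1],[[0,0,0],[0,0,0],1],[[0,0,0],[0,0,0],1]]'
python3 - <<'E'
from h import *
m=r.camera_model("wrist");cv2.imwrite("pics/w1.png",r.snapshot("wrist"));np.save("w1.npy",m["pose"]);print(np.round(m["pose"],4),m["fx"],m["fy"],m["cx"],m["cy"])
for n,p in dict(tab=(.473,-.223,.117),sleeve=(.591,-.1935,.145),bush=(.5432,-.2058,.072)).items(): print(n,proj(m,p))
print(r.read_state()["ee_pos"],r.read_state()["eef_rot"])
E
```

```text
t: 1.48
ee_pos: [0.4722, -0.224, 0.2026]
eef_rot: [0.993, 0.12, -0.001, -0.0]
ft_force: [0.8, -0.1, -0.0]
grip_width: 1.0
grip_force: 0.0
[[ 2.389e-01  9.266e-01  2.905e-01  5.535e-01]
 [-9.710e-01  2.278e-01  7.190e-02 -2.040e-01]
 [ 4.000e-04 -2.993e-01  9.542e-01  4.047e-01]
 [ 0.000e+00  0.000e+00  0.000e+00  1.000e+00]] 429.04697939538306 429.04697939538306 314.38506615897387 240.7842128402172
tab [313.14058437 230.49500735]
sleeve [311.99764428  32.11338996]
bush [313.29037078 120.85440818]
[ 0.47198125 -0.22453834  0.20272795] [ 9.92822106e-01  1.19599438e-01 -4.85313601e-04 -6.81506637e-05]
```

View pics/w1.png

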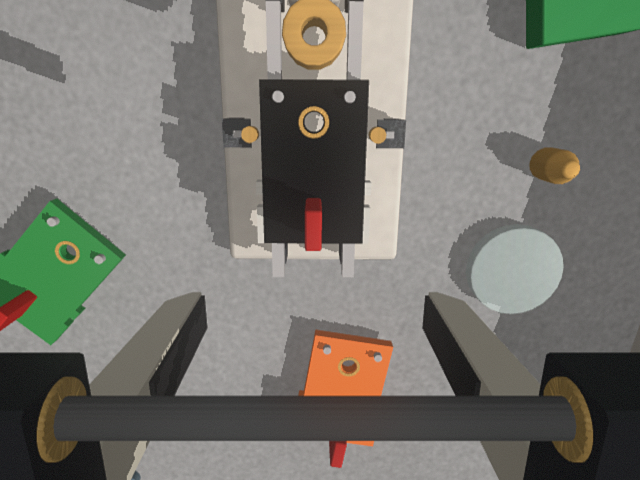

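The wrist view shows the black stage lined up with the fingers: tab at (313,225), bush at (314,122), sleeve at (314,33). I'll refine those, then descend.

```bash
python3 - <<'E'
from h import *
m=r.camera_model("wrist");m["pose"]=np.load("w1.npy");im=cv2.imread("pics/w1.png")
B=blobs(im,(10,110,60),(25,255,255),(220,0,420,160),20);R=blobs(im,(0,150,60),(6,255,255),(280,180,340,260));print(B,R)
h=cv2.cvtColor(im,cv2.COLOR_BGR2HSV);k=cv2.inRange(h,(10,110,60),(25,255,255))
# bore rim (top inner edge) of sleeve
inner=255-k[0:75,275:355];n,l,st,c=cv2.connectedComponentsWithStats(inner);print([ (c[i]+[275,0],st[i]) for i in range(1,n) if st[i][4]>30])
cs=cv2.findContours(k[90:150,290:340],0,1)[0];c=max(cs,key=cv2.contourArea);e=cv2.fitEllipse(c);print("bush ell",e, onz(m,e[0][0]+290,e[0][1]+90,.072))
print("sleeve outer row?",[onz(m,314.3,v,.145) for v in (30,34)])
print("tab",onz(m,R[0][0][0],222,.117))
E
python3 -m jog '[[[0,0,0],[0.02,0.02,-0.6],1],[[0,0,0],[0,0,-0.6],1],[[0,0,0],[0,0,-0.5],1],[[0,0,0],[0,0,-0.4],1],[[0,0,0],[0,0,-0.22],1],[[0,0,0],[0,0,0],1],[[0,0,0],[0,0,0],1]]'
```

```text
[([313.7, 32.3], [282, 0, 64, 69, 3171]), ([313.2, 121.9], [298, 106, 31, 33, 433]), ([249.3, 133.9], [242, 126, 16, 17, 220]), ([377.4, 134.7], [369, 127, 17, 17, 216])] [([313.0, 224.3], [305, 198, 17, 53, 863])]
[(array([315.68087698,  43.35850589]), array([   0,    0,   80,   75, 2463], dtype=int32)), (array([313.77868852,  35.33060109]), array([ 27,  25,  24,  21, 366], dtype=int32))]
bush ell ((23.258955001831055, 31.827808380126953), (30.450162887573242, 31.84913444519043), 6.775265216827393) [ 0.54251331 -0.20594419  0.072     ]
sleeve outer row? [array([ 0.59232854, -0.19447823,  0.145     ]), array([ 0.59038479, -0.19495629,  0.145     ])]
tab [ 0.47892655 -0.22144711  0.117     ]
t: 2.4
ee_pos: [0.4741, -0.2238, 0.0879]
eef_rot: [0.993, 0.119, 0.001, 0.001]
ft_force: [-0.2, 0.2, 1.3]
grip_width: 1.002
grip_force: 0.0
```

```bash
python3 -m jog '[[[0,0,0],[0,0,0],0],[[0,0,0],[0,0,0],0],[[0,0,0],[0,0,0],0],[[0,0,0],[0,0,0],0],[[0,0,0],[0,0,0],0],[[0,0,0],[0,0,0],0],[[0,0,0],[0,0,0],0]]' 30; python3 -m jog '[[[0,0,0],[0.117,0.0285,0],0],[[0,0,0],[0.117,0.0285,0],0],[[0,0,0],[0.117,0.0285,0],0],[[0,0,0],[0.117,0.0285,0],0],[[0,0,0],[0.117,0.0285,0],0],[[0,0,0],[0,0,0],0]]'; python3 -m jog '[[[0,0,0],[0.07,0.017,0],0],[[0,0,0],[0.07,0.017,0],0],[[0,0,0],[0.07,0.017,0],0],[[0,0,0],[0.07,0.017,0],0]]'
```

```text
t: 3.28
ee_pos: [0.4737, -0.223, 0.087]
eef_rot: [0.993, 0.12, -0.0, -0.0]
ft_force: [-0.5, -0.4, 0.2]
grip_width: 0.296
grip_force: 0.0
t: 4.03
ee_pos: [0.5034, -0.2157, 0.087]
eef_rot: [0.993, 0.12, 0.0, 0.0]
ft_force: [-0.1, -0.1, -0.1]
grip_width: 0.005
grip_force: 0.0
t: 4.53
ee_pos: [0.5172, -0.2124, 0.0871]
eef_rot: [0.993, 0.12, 0.0, -0.0]
ft_force: [-0.3, -0.3, -0.2]
grip_width: 0.008
grip_force: 0.0
```

The fingers were still closing when the slide began, so they passed the tab and shut empty. I'll reopen, look, and go back.

```bash
python3 -m jog '[[[0,0,0],[0,0,0],1],[[0,0,0],[0,0,0],1],[[0,0,0],[0,0,0],1],[[0,0,0],[0,0,0],1],[[0,0,0],[0,0,0],1],[[0,0,0],[0,0,0],1],[[0,0,0],[0,0,0],1],[[0,0,0],[0,0,0],1],[[0,0,0],[0,0,0],1],[[0,0,0],[0,0,0],1]]'
python3 - <<'E'
from h import *
im=r.snapshot("top");cv2.imwrite("pics/top2.png",im);m=r.camera_model("wrist");w=r.snapshot("wrist");cv2.imwrite("pics/w2.png",w)
print("red",blobs(w,(0,150,60),(6,255,255),(200,0,460,480)),blobs(w,(10,110,60),(25,255,255),(220,0,420,480),20))
print(proj(m,(.4725,-.223,.117)),proj(m,(.5428,-.2059,.072)))
E
```

```text
t: 5.78
ee_pos: [0.517, -0.2125, 0.087]
eef_rot: [0.993, 0.12, -0.0, -0.0]
ft_force: [-0.9, -0.3, 0.4]
grip_width: 0.99
grip_force: 0.0
red [([313.4, 359.4], [301, 322, 26, 74, 1770])] [([314.4, 126.0], [261, 70, 108, 112, 8179]), ([314.1, 221.7], [292, 200, 45, 44, 808]), ([226.6, 234.7], [220, 222, 17, 27, 361]), ([404.0, 236.2], [392, 223, 25, 27, 502]), ([358.8, 468.8], [311, 453, 106, 27, 2033])]
[313.60497508 392.92676722] [313.84683068 220.64954939]
```

View pics/w2.png

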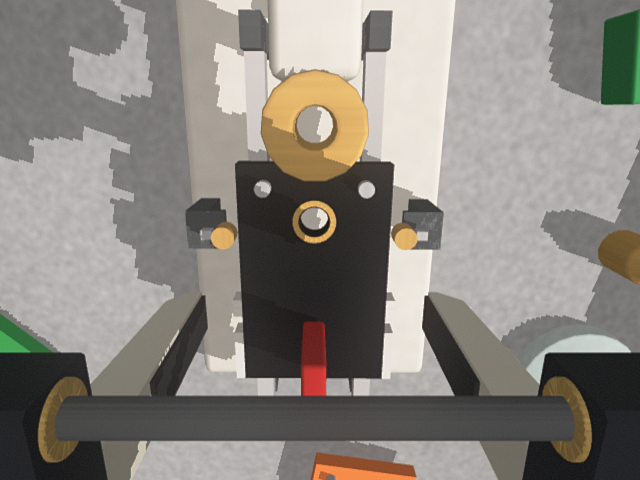

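The stage has not moved: the bush is at (314,222) and the tab at (313,359). I'll go back to the tab and let the fingers close fully.

```bash
python3 -m jog '[[[0,0,0],[-0.445,-0.105,0],1],[[0,0,0],[-0.445,-0.105,0],1],[[0,0,0],[0,0,0],0],[[0,0,0],[0,0,0],0],[[0,0,0],[0,0,0],0],[[0,0,0],[0,0,0],0],[[0,0,0],[0,0,0],0],[[0,0,0],[0,0,0],0],[[0,0,0],[0,0,0],0],[[0,0,0],[0,0,0],0],[[0,0,0],[0,0,0],0],[[0,0,0],[0,0,0],0]]' 30; python3 -m jog '[[[0,0,0],[0,0,0],0],[[0,0,0],[0,0,0],0]]';python3 - <<'E'
from h import *
m=r.camera_model("top");w=cv2.imread("pics/w2.png")
k=cv2.inRange(cv2.cvtColor(w,cv2.COLOR_BGR2HSV),(10,110,60),(25,255,255))[60:190,250:380]
cs,hi=cv2.findContours(k,cv2.RETR_CCOMP,1)
for c in cs:
    if len(c)>20: print(cv2.fitEllipse(c),cv2.contourArea(c))
E
```

```text
t: 7.38
ee_pos: [0.4725, -0.223, 0.0871]
eef_rot: [0.993, 0.12, 0.0, 0.0]
ft_force: [-0.4, -0.2, -0.1]
grip_width: 0.014
grip_force: 0.0
t: 7.62
ee_pos: [0.4725, -0.2229, 0.0871]
eef_rot: [0.993, 0.12, 0.0, -0.0]
ft_force: [-0.1, -0.2, 0.7]
grip_width: 0.003
grip_force: 0.0
((64.44538116455078, 65.79457092285156), (105.91153717041016, 110.10798645019531), 178.98269653320312) 9157.5
((64.47724151611328, 64.1993637084961), (38.650550842285156, 39.223388671875), 8.979657173156738) 1188.0
```

Shut empty again. Looking from the side.

Run:
```python
from h import *
im=r.snapshot("side");c=im[130:280,230:430];cv2.imwrite("pics/side3.png",cv2.resize(c,None,fx=4,fy=4,interpolation=cv2.INTER_CUBIC))
s=r.camera_model("side");p=r.read_state()["ee_pos"];print(p,proj(s,p)-[230,130],"tab pt",proj(s,(.4725,-.223,.117))-[230,130])
```

```text
[ 0.47249966 -0.2229492   0.08706627] [124.27756591  82.43097666] tab pt [124.71247874  71.23921852]
```

View pics/side3.png

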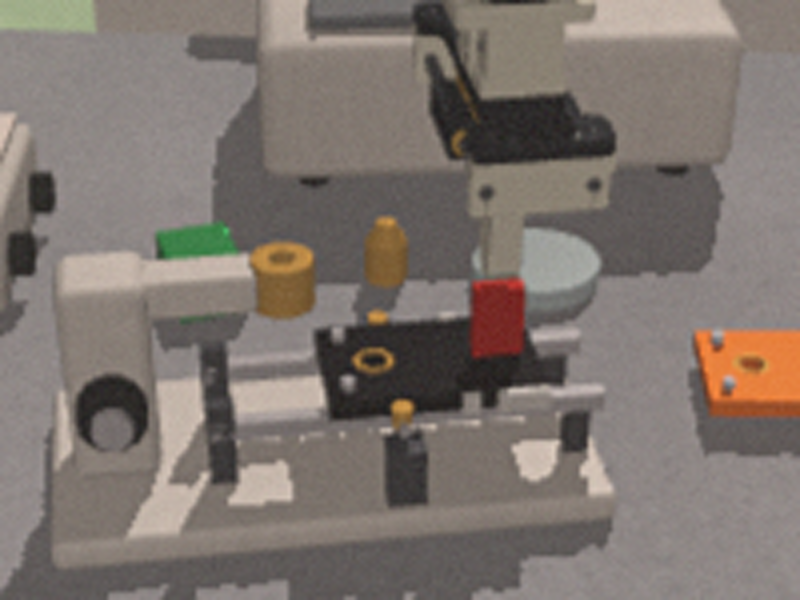

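In the side picture the shut fingers end at about (500,275), right at the top edge of the tab, where the reported TCP should project to (497,330). The fingertips therefore look roughly 30–35 mm higher than reported. I'll open and drop 10 mm, which is safe whichever reading is right, and compare.

```bash
python3 - <<'E'
from h import *
cv2.imwrite("pics/w3.png",r.snapshot("wrist"))
E
python3 -m jog '[[[0,0,0],[0,0,0],1],[[0,0,0],[0,0,0],1],[[0,0,0],[0,0,0],1],[[0,0,0],[0,0,0],1],[[0,0,0],[0,0,0],1],[[0,0,0],[0,0,0],1],[[0,0,0],[0,0,0],1],[[0,0,0],[0,0,0],1],[[0,0,0],[0,0,0],1],[[0,0,0],[0,0,-0.1],1],[[0,0,0],[0,0,-0.1],1],[[0,0,0],[0,0,0],1]]'
python3 - <<'E'
from h import *
s=r.snapshot("side")[130:280,290:430];w=cv2.imread("pics/w3.png")[240:480,160:480]
a=cv2.resize(s,None,fx=3.2,fy=3.2,interpolation=cv2.INTER_CUBIC);b=cv2.resize(w,None,fx=1.05,fy=1.05)
c=np.zeros((480,a.shape[1]+b.shape[1],3),np.uint8);c[:,:a.shape[1]]=a;c[:b.shape[0],a.shape[1]:]=b;cv2.imwrite("pics/c4.png",c)
m=r.camera_model("side");st=r.read_state();p=np.array(st["ee_pos"]);y=np.array([-.237,.9715,0]);print(p,a.shape)
for dz in(0,.02,.035):print(dz,[(3.2*(proj(m,p+s*y*.047+[0,0,dz])-[290,130])).round() for s in(1,-1)])
E
```

```text
t: 9.22
ee_pos: [0.4721, -0.2226, 0.0763]
eef_rot: [0.993, 0.12, -0.001, -0.0]
ft_force: [0.5, -0.9, -0.4]
grip_width: 0.997
grip_force: 0.0
[ 0.47223265 -0.22275277  0.07664147] (480, 448, 3)
0 [array([219., 312.]), array([193., 243.])]
0.02 [array([220., 288.]), array([194., 220.])]
0.035 [array([221., 269.]), array([195., 202.])]
```

View pics/c4.png

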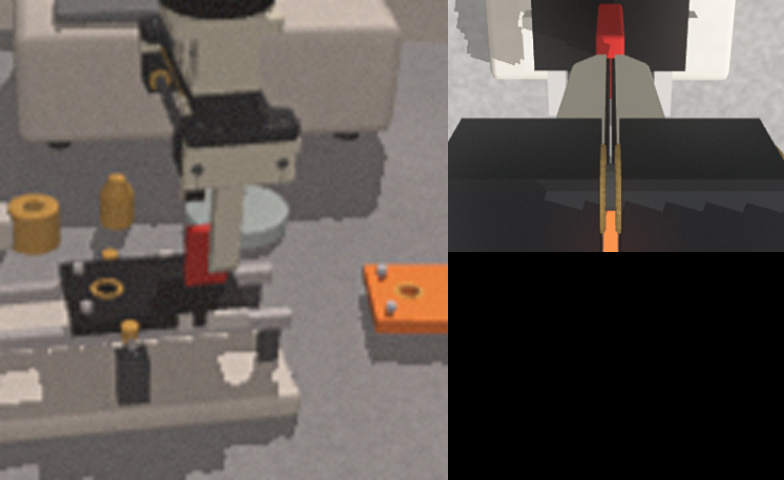

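The near fingertip in the side picture, at (225,270), matches the reported TCP plus 35 mm up (221,269). The spacing of the tips in the wrist view gives +36 mm. I'll treat the real tips as 35 mm above the reported TCP, which puts the grasp point about 54 mm above it, and lower further while watching the force.

```bash
python3 -m jog '[[[0,0,0],[0.01,0,-0.15],1],[[0,0,0],[0,0,-0.15],1],[[0,0,0],[0,0,-0.15],1],[[0,0,0],[0,0,0],0],[[0,0,0],[0,0,0],0],[[0,0,0],[0,0,0],0],[[0,0,0],[0,0,0],0],[[0,0,0],[0,0,0],0],[[0,0,0],[0,0,0],0],[[0,0,0],[0,0,0],0],[[0,0,0],[0,0,0],0],[[0,0,0],[0,0,0],0]]' 30; python3 -m jog '[[[0,0,0],[0,0,0],0],[[0,0,0],[0,0,0],0]]'
```

```text
t: 10.78
ee_pos: [0.473, -0.2229, 0.0545]
eef_rot: [0.993, 0.12, -0.0, -0.0]
ft_force: [-0.3, 0.5, 0.0]
grip_width: 0.127
grip_force: 30.0
t: 11.02
ee_pos: [0.473, -0.2229, 0.0545]
eef_rot: [0.993, 0.12, -0.0, -0.0]
ft_force: [-0.5, 0.5, 0.8]
grip_width: 0.13
grip_force: 30.0
```

Gripped: the opening of 0.13 is the tab's 12 mm, at 30 N. Sliding it home.

```bash
python3 -m jog '[[[0,0,0],[0.117,0.0285,0],0],[[0,0,0],[0.117,0.0285,0],0],[[0,0,0],[0.117,0.0285,0],0],[[0,0,0],[0.117,0.0285,0],0],[[0,0,0],[0.117,0.0285,0],0],[[0,0,0],[0.07,0.017,0],0]]'; python3 -m jog '[[[0,0,0],[0.07,0.017,0],0],[[0,0,0],[0.07,0.017,0],0],[[0,0,0],[0.07,0.017,0],0]]';  python3 -m jog '[[[0,0,0],[0.06,0.0145,0],0],[[0,0,0],[0.04,0.01,0],0],[[0,0,0],[0,0,0],0]]'
```

```text
t: 11.78
ee_pos: [0.505, -0.215, 0.0545]
eef_rot: [0.993, 0.12, -0.001, -0.0]
ft_force: [-7.8, -2.5, 6.0]
grip_width: 0.123
grip_force: 30.0
t: 12.15
ee_pos: [0.5164, -0.2124, 0.0546]
eef_rot: [0.993, 0.12, -0.0, -0.0]
ft_force: [-4.3, -1.3, 2.3]
grip_width: 0.127
grip_force: 30.0
t: 12.52
ee_pos: [0.522, -0.2111, 0.0545]
eef_rot: [0.993, 0.12, 0.001, 0.0]
ft_force: [0.8, -0.9, -0.2]
grip_width: 0.129
grip_force: 30.0
```

The force dropped to zero at 50.4 mm of travel, so the rollers have snapped in. Releasing, rising, and checking.

```bash
python3 -m jog '[[[0,0,0],[0,0,0],1],[[0,0,0],[0,0,0],1],[[0,0,0],[0,0,0],1],[[0,0,0],[0,0,0],1],[[0,0,0],[0,0,0],1],[[0,0,0],[0,0,0],1],[[0,0,0],[0,0,0],1],[[0,0,0],[0,0,0.4],1],[[0,0,0],[0,0,0.8],1],[[0,0,0],[0,0,0.8],1],[[0,0,0],[0,0,0],1],[[0,0,0],[0,0,0],1]]'
python3 - <<'E'
from h import *
t=r.camera_model("top");im=r.snapshot("top");w=r.camera_model("wrist");wi=r.snapshot("wrist");cv2.imwrite("pics/w5.png",wi);cv2.imwrite("pics/top5.png",im);np.save("w5.npy",w["pose"])
print(blobs(wi,(0,150,60),(6,255,255),(250,100,380,480)))
B=blobs(wi,(10,110,60),(25,255,255),(200,0,430,200),20);print(B)
h=cv2.cvtColor(wi,cv2.COLOR_BGR2HSV);k=cv2.inRange(h,(10,110,60),(25,255,255))[0:200,250:380]
for c in cv2.findContours(k,cv2.RETR_CCOMP,1)[0]:
    if len(c)>20:
        e=cv2.fitEllipse(c);print(e,onz(w,e[0][0]+250,e[0][1],.145))
f=lambda p:proj(w,p)
S=np.array([.5915,-.194,0]);u=np.array([.9715,.2368,0]);print("tab home expect",f(S-.072*u+[0,0,.117]),"sleeve",f(S+[0,0,.145]))
E
```

```text
t: 14.02
ee_pos: [0.5208, -0.2109, 0.154]
eef_rot: [0.993, 0.12, -0.0, -0.0]
ft_force: [-0.3, 0.5, -0.6]
grip_width: 1.0
grip_force: 0.0
[([315.9, 243.9], [306, 212, 21, 65, 1230])]
[([316.4, 129.1], [279, 91, 75, 76, 4027])]
((66.32402038574219, 128.64169311523438), (73.6610107421875, 75.55203247070312), 179.0003662109375) [ 0.59207898 -0.19413399  0.145     ]
((65.94984436035156, 124.90164184570312), (23.851665496826172, 26.004850387573242), 79.84073638916016) [ 0.59370314 -0.19355119  0.145     ]
tab home expect [315.39169787 253.620941  ] sleeve [315.75881617 129.79387643]
```

View pics/w5.png

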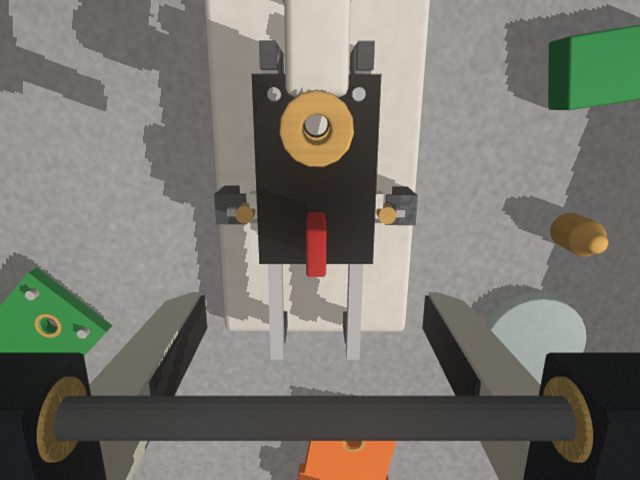

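The wrist view shows the stage home: the hole sits concentric under the sleeve at (316,127), the rollers at (245,213) and (388,213) are in the notches, and the tab at (316,243) is free. On to the rod.

```bash
python3 -m jog '[[[0,0,0.957],[0,0,0.96],1],[[0,0,0.957],[0,0,0.96],1],[[0,0,0.957],[-0.01,0.842,0],1],[[0,0,0.957],[-0.01,0.842,0],1],[[0,0,0.957],[-0.01,0.842,0],1],[[0,0,0.957],[-0.01,0.842,0],1],[[0,0,0.957],[-0.01,0.842,0],1],[[0,0,0.957],[-0.01,0.842,0],1],[[0,0,0.957],[-0.01,0.842,0],1],[[0,0,0.957],[-0.01,0.842,0],1],[[0,0,0.957],[-0.01,0.842,0],1],[[0,0,0.957],[-0.01,0.842,0],1]]'; python3 -m jog '[[[0,0,0],[0,0,0],1],[[0,0,0],[0,0,0],1]]'
python3 - <<'E'
from h import *
w=r.camera_model("wrist");wi=r.snapshot("wrist");cv2.imwrite("pics/w6.png",wi)
B=blobs(wi,(105,120,60),(125,255,255),(0,0,640,400),50);print(B)
for c,s in B: print(onz(w,*c,.175))
print(proj(w,(.516,.21,.18)),proj(w,(.516,.21,.06)))
E
```

```text
t: 15.62
ee_pos: [0.5155, 0.211, 0.249]
eef_rot: [0.812, 0.583, -0.001, -0.001]
ft_force: [0.1, -0.5, -0.8]
grip_width: 0.999
grip_force: 0.0
t: 15.88
ee_pos: [0.5158, 0.2093, 0.2494]
eef_rot: [0.813, 0.582, -0.001, -0.0]
ft_force: [0.3, -0.7, -0.0]
grip_width: 1.001
grip_force: 0.0
[([313.7, 236.3], [298, 222, 32, 30, 731])]
[0.51528098 0.20946906 0.175     ]
[314.44991379 237.43286999] [314.55990902 199.56307152]
```

View pics/w6.png

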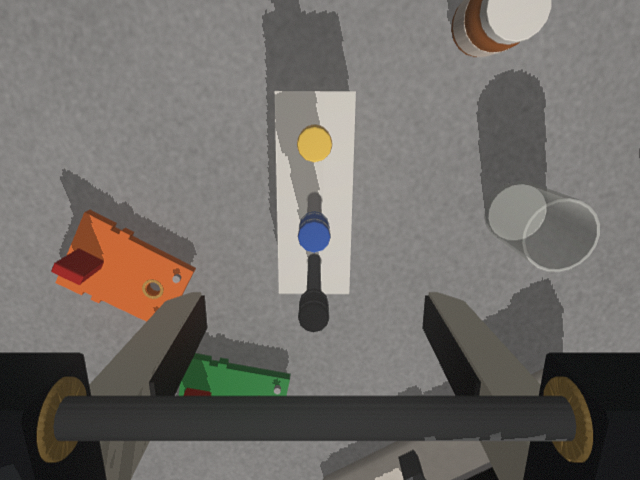

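The wrist view shows the blue head at (314,235), with yellow at (315,143) and black at (313,310), and the jaws closing across the row. Descending and gripping.

```bash
python3 -m jog '[[[0,0,0],[0,0,-0.7],1],[[0,0,0],[0,0,-0.7],1],[[0,0,0],[0,0,-0.7],1],[[0,0,0],[0,0,-0.5],1],[[0,0,0],[0,0,-0.16],1],[[0,0,0],[0,0,0],1]]'; python3 -m jog '[[[0,0,0],[0,0,0],0],[[0,0,0],[0,0,0],0],[[0,0,0],[0,0,0],0],[[0,0,0],[0,0,0],0],[[0,0,0],[0,0,0],0],[[0,0,0],[0,0,0],0],[[0,0,0],[0,0,0],0],[[0,0,0],[0,0,0],0],[[0,0,0],[0,0,0],0],[[0,0,0],[0,0,0],0]]' 40
```

```text
t: 16.68
ee_pos: [0.5164, 0.209, 0.1126]
eef_rot: [0.814, 0.581, -0.0, -0.0]
ft_force: [-0.9, 0.6, 0.8]
grip_width: 1.0
grip_force: 0.0
t: 17.92
ee_pos: [0.5162, 0.2098, 0.1125]
eef_rot: [0.813, 0.582, -0.0, -0.0]
ft_force: [-0.7, 0.1, -1.4]
grip_width: 0.226
grip_force: 40.0
```

```bash
python3 -m jog '[[[0,0,0],[0,0,0.4],0],[[0,0,0],[0,0,0.68],0],[[0,0,0],[0,0,0.68],0],[[0,0,0],[0,0,0.68],0],[[0,0,0],[0,0,0.68],0],[[0,0,0],[0,0,0.68],0],[[0,0,0],[0,0,0],0]]'; python3 -m jog '[[[0,0,0],[0.1,-0.4,0],0],[[0,0,0],[0.15,-0.8,0],0],[[0,0,0],[0.15,-0.8,0],0],[[0,0,0],[0.15,-0.8,0],0],[[0,0,0],[0.15,-0.8,0],0],[[0,0,0],[0.15,-0.8,0],0],[[0,0,0],[0.15,-0.8,0],0],[[0,0,0],[0.15,-0.8,0],0],[[0,0,0],[0.15,-0.8,0],0],[[0,0,0],[0.15,-0.8,0],0],[[0,0,0],[0.066,-0.476,0],0],[[0,0,0],[0,0,0],0]]'; python3 -m jog '[[[0,0,0],[0,0,0],0],[[0,0,0],[0,0,0],0]]'
python3 - <<'E'
from h import *
st=r.read_state();print(st["ee_pos"])
w=r.camera_model("wrist");wi=r.snapshot("wrist");s=r.camera_model("side");si=r.snapshot("side")
cv2.imwrite("pics/w7.png",wi);cv2.imwrite("pics/s7.png",si)
a=wi[200:440,200:440];b=cv2.resize(si[100:240,240:360],None,fx=3,fy=3,interpolation=cv2.INTER_CUBIC)
a=cv2.resize(a,None,fx=1.75,fy=1.75);c=np.zeros((420,780,3),np.uint8);c[:,:420]=a;c[:,420:]=b;cv2.imwrite("pics/c7.png",c)
p=np.array(st["ee_pos"])
for d in (-.102,-.007,.035):print(proj(w,p+[0,0,d]),proj(s,p+[0,0,d]))
print("sleeve",proj(w,(.592,-.194,.145)),proj(s,(.592,-.194,.145)))
E
```

```text
t: 18.8
ee_pos: [0.5176, 0.2101, 0.3052]
eef_rot: [0.813, 0.582, 0.003, 0.001]
ft_force: [-0.1, 0.1, -1.4]
grip_width: 0.234
grip_force: 40.0
t: 20.3
ee_pos: [0.5916, -0.1951, 0.3007]
eef_rot: [0.814, 0.581, -0.001, -0.001]
ft_force: [0.3, 0.3, -1.1]
grip_width: 0.228
grip_force: 40.0
t: 20.55
ee_pos: [0.5921, -0.1925, 0.3028]
eef_rot: [0.813, 0.583, 0.0, -0.0]
ft_force: [0.3, -0.2, -1.0]
grip_width: 0.225
grip_force: 40.0
[ 0.59205436 -0.19253113  0.3028388 ]
[314.29786451 225.65708817] [299.28553928 172.11046184]
[314.40949769 273.73570491] [297.36882196 129.27012741]
[314.49382529 310.05424182] [296.4418423  108.55130875]
sleeve [314.74635557 210.03591364] [300.42696813 194.66218866]
```

View pics/c7.png

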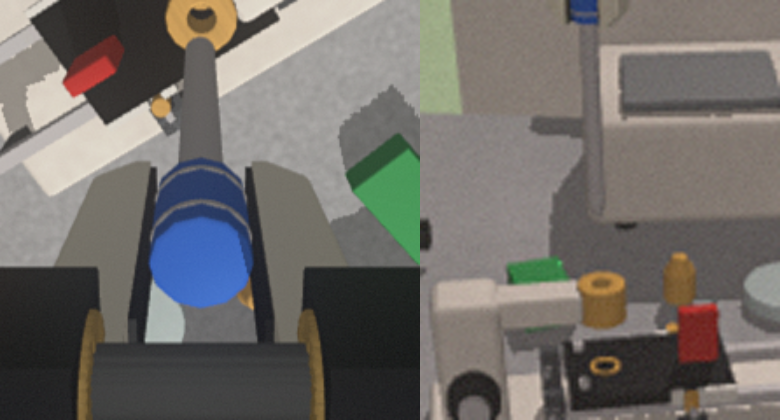

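The wrist view shows the rod tip at about (314,223), just before the bore, with the sleeve at (315,210). In the side view the shaft is upright, the tip falls within about 1 px of prediction, and the sleeve is at (300.7,195). Lowering to the rim with a small correction, then probing in.

```bash
python3 -m jog '[[[0,0,0],[0,-0.03,-0.5],0],[[0,0,0],[0,0,-0.5],0],[[0,0,0],[0,0,0],0],[[0,0,0],[0,0,0],0]]'
python3 - <<'E'
from h import *
st=r.read_state();p=np.array(st["ee_pos"]);print(p)
w=r.camera_model("wrist");wi=r.snapshot("wrist");cv2.imwrite("pics/w8.png",wi);s=r.camera_model("side");si=r.snapshot("side")
k=cv2.inRange(cv2.cvtColor(wi,cv2.COLOR_BGR2HSV),(10,110,60),(25,255,255))[120:300,240:400]
n,l,q,c=cv2.connectedComponentsWithStats(k);i=1+q[1:,4].argmax();print(q[i],c[i]+[240,120])
e=cv2.fitEllipse(max(cv2.findContours(k,0,1)[0],key=cv2.contourArea));print(e)
print("expect sleeve",proj(w,(.592,-.194,.145)),"tip",proj(w,p-[0,0,.102]))
print("side brass",blobs(si,(10,110,60),(25,255,255),(285,180,315,215)),proj(s,(.592,-.194,.145)),proj(s,p-[0,0,.102]))
cv2.imwrite("pics/c8.png",np.hstack([cv2.resize(wi[150:270,250:380],None,fx=3.5,fy=3.5),cv2.resize(si[140:220,275:325],(262,420),interpolation=cv2.INTER_CUBIC)]))
E
```

```text
t: 21.15
ee_pos: [0.5925, -0.1953, 0.2538]
eef_rot: [0.813, 0.582, 0.0, 0.001]
ft_force: [-0.1, -0.3, -0.7]
grip_width: 0.229
grip_force: 40.0
[ 0.5925172  -0.19532127  0.25380351]
[  49   70   48   54 1453] [311.41087405 214.90846524]
((71.8421630859375, 97.28907775878906), (44.233463287353516, 51.134708404541016), 171.51336669921875)
expect sleeve [312.86632986 221.75590272] tip [314.10186227 225.56086135]
side brass [([300.5, 199.3], [293, 191, 15, 18, 236])] [300.42696813 194.66218866] [300.15811069 191.65572024]
```

View pics/c8.png

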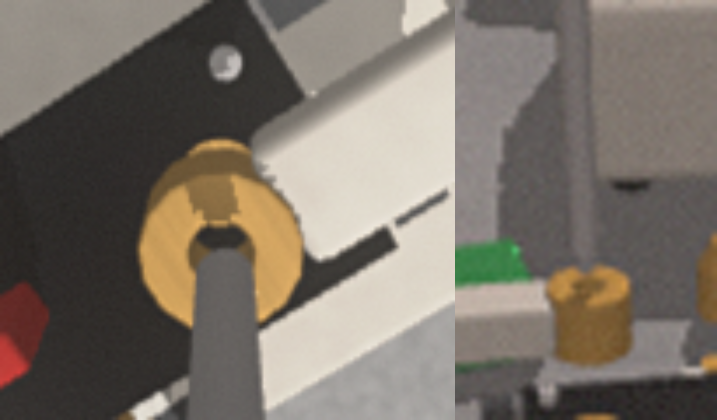

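Picture ten shows the tip at (314,221) over the bore mouth, with the sleeve centre at (313,221). The offset is under 1 mm, within the tip's lead-in. Nudging and lowering with force checks.

```bash
python3 -m jog '[[[0,0,0],[-0.008,0.012,-0.1],0],[[0,0,0],[0,0,-0.1],0],[[0,0,0],[0,0,-0.1],0],[[0,0,0],[0,0,0],0]]';python3 -m jog '[[[0,0,0],[0,0,-0.08],0],[[0,0,0],[0,0,-0.08],0],[[0,0,0],[0,0,0],0]]'
```

```text
t: 21.75
ee_pos: [0.5913, -0.1948, 0.2368]
eef_rot: [0.813, 0.582, -0.0, -0.001]
ft_force: [-0.2, -0.8, -1.3]
grip_width: 0.23
grip_force: 40.0
t: 22.12
ee_pos: [0.5914, -0.1948, 0.229]
eef_rot: [0.813, 0.582, -0.0, -0.0]
ft_force: [-0.1, -0.4, -1.3]
grip_width: 0.223
grip_force: 40.0
```

```bash
python3 -m jog '[[[0,0,0],[0,0,-0.15],0],[[0,0,0],[0,0,-0.15],0],[[0,0,0],[0,0,-0.15],0],[[0,0,0],[0,0,-0.15],0],[[0,0,0],[0,0,-0.15],0],[[0,0,0],[0,0,-0.15],0],[[0,0,0],[0,0,0],0]]';python3 -m jog '[[[0,0,0],[0,0,-0.1],0],[[0,0,0],[0,0,-0.1],0],[[0,0,0],[0,0,-0.1],0],[[0,0,0],[0,0,-0.1],0],[[0,0,0],[0,0,0],0]]'
```

```text
t: 23.0
ee_pos: [0.5913, -0.1947, 0.1837]
eef_rot: [0.813, 0.582, -0.0, -0.001]
ft_force: [-0.0, 0.1, -1.5]
grip_width: 0.226
grip_force: 40.0
t: 23.62
ee_pos: [0.5913, -0.1948, 0.1639]
eef_rot: [0.813, 0.582, -0.0, -0.0]
ft_force: [-0.2, 0.4, -1.2]
grip_width: 0.229
grip_force: 40.0
```

```bash
python3 -m jog '[[[0,0,0],[0,0,-0.13],0],[[0,0,0],[0,0,-0.13],0],[[0,0,0],[0,0,-0.13],0],[[0,0,0],[0,0,-0.13],0],[[0,0,0],[0,0,0],0],[[0,0,0],[0,0,0],0]]'
python3 - <<'E'
from h import *
st=r.read_state();p=np.array(st["ee_pos"]);print(p,st["ft_force"],st["torque"])
s=r.camera_model("side");si=r.snapshot("side");t=r.camera_model("top");ti=r.snapshot("top");w=r.camera_model("wrist");wi=r.snapshot("wrist")
b=blobs(si,(105,100,40),(125,255,255),(270,100,330,200));print("blue side",b,"expect head",proj(s,p+[0,0,.053]),"top of head",proj(s,p+[0,0,.068]), "bottom",proj(s,p+[0,0,.038]))
print("side red",blobs(si,(0,150,60),(6,255,255),(240,180,390,270)))
u=np.array([.9715,.2368,0]);print("tab expect",proj(s,np.array([.5917,-.1942,.0945])-.072*u), "start tab",proj(s,(.4725,-.223,.0945)))
# steel-dark tip under stage: brightness column between stage underside and foot on the axis
print("tip px",proj(s,p-[0,0,.102]),"stage under",proj(s,(p[0],p[1],.06)))
E
```

```text
t: 24.38
ee_pos: [0.5918, -0.195, 0.1387]
eef_rot: [0.813, 0.582, 0.0, 0.0]
ft_force: [-0.7, 0.1, -0.2]
grip_width: 0.229
grip_force: 40.0
[ 0.59176745 -0.19497314  0.13869091] [-0.71379415  0.05401799 -0.24427097] [-0.04245914 -0.02021874  0.05747372]
blue side [([297.7, 169.5], [294, 167, 8, 6, 45]), ([297.9, 177.7], [294, 174, 8, 9, 59])] expect head [299.75179932 175.44923115] top of head [299.47112407 169.10920642] bottom [300.02728702 181.67207727]
side red [([332.1, 210.6], [326, 201, 13, 20, 230])]
tab expect [332.67665159 211.41988581] start tab [354.38470939 209.67908362]
tip px [302.37247013 234.6461781 ] stage under [302.00820001 226.41787297]
```

The head in the side view is at its expected height, with the blue spanning rows 167–183. That puts the tip at z ≈ 37 mm, within the 20–50 mm window. The tab is at its home pixel and there is no contact force, so I'm handing it in.

```bash
python3 -c "
from plant import r
print(r.sign_off())"
```

```text
the job is handed in; nothing more can be done
None
```

I handed the job in at about 24.5 s: the stage is clicked home and released, and the blue rod is through the sleeve and stage, held upright with its tip at z ≈ 37 mm. I worked that height out from the gripper pose and the head in the side view, not from seeing the tip itself. The first two tries for the tab closed on air, because the fingertips sit about 35 mm higher than the reported TCP; nothing was touched.

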